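# Load a dowel into the crosscut cradle of the table saw

### The job

Load the loose round dowel into the cutting cradle beside the rip fence: keeping it down on the deck, roll it from its side towards the sprung hold-down and on under the roller until it drops into the V groove, and do not let it run on over the far side. Then slide it along the groove until its end is firmly up against the head of the length stop's adjusting screw, gently enough that the stop, which is only nipped up, does not shift, and let go. Leave the tape measure and the try square as they are.

Things in the scene. Friction and masses are not known exactly. Their poses are not given: they have to be found in the camera images.
- cradle: crosscut cradle for round stock, fixed on the saw table beside the rip fence: plywood board, level top (deck) 20 mm above its origin, which lies at table height under the groove's middle line. x runs along the V groove (away from the robot), z up. Board: x -85 to 95, y -160 to 98 mm. The dowel lies on the infeed deck, y < 0; a 6 mm high strip edges it at y = -155. A 4 mm kerf crosses at x = -25
- groove (a point): the point where a seated dowel's axis passes under the roller: x = 16, y = 0, z = 30.1 mm of the cradle; axes as the cradle's. The V groove runs through here along x over the whole board: 90 degrees included, 25 mm wide at the deck, 12.5 mm deep, faces waxed. A seated dowel stands 26 mm out of the deck and can be pinched from above, best on the -x side of the hold-down's arm
- dowel: loose plain wooden dowel, round, 32 mm diameter, 104 mm long, about 75 g; origin at its centre, x axis along the rod. It starts on the infeed deck (axis 36 mm above the table), within 0.06 rad of parallel to the groove, its axis 70 to 105 mm before it. It rolls easily and soon stops by itself when no longer pushed. Keep it on the deck: never over 10 mm up
- hold_down: sprung hold-down of the cradle: steel arm 20 mm wide reaching from its post on the far deck (x = 16, y = 76 mm) towards -y over the groove, a roller at its free end. Origin on its hinge, 56 mm above the table, axis along the cradle's x. It lifts by itself when the dowel is pushed against the roller; no part is higher than 80 mm above the table
- roller_mid (a point): centre of the hold-down's white nylon roller (24 mm diameter, 15 mm wide, turns freely), over the groove; its underside is 8 mm too low for the dowel, so pushing the dowel under it takes up to 5 to 12 N; some 8 mm before the groove's middle the dowel snaps down into it and is held with about 4 N. Push on both sides of, or in line with, the roller. Some 8 mm too far forces it out beyond
- end_stop: length stop: aluminium carriage on a track, with an upright plate (8 mm thick, top 54 mm above the table) across the +x end of the groove. Origin on the seated dowel's axis line, in the plate's face towards the dowel; axes as the cradle's. Held by friction only: it slips when pressed with more than about 10 N. Its adjusting screw sticks out of this face
- stop_knob (a point): top of the length stop's black clamping knob (16 mm wide), 53 mm above the table; leave it alone. The steel adjusting screw's hexagon head (15 mm across), on the seated dowel's axis, meets the dowel's end first, 8 to 20 mm before the plate's face: how far is not measured, find it by feel. It does not give. Sliding the seated dowel takes about 2 to 8 N against friction
- tape_measure: pocket tape measure 38 x 78 x 63 mm, standing on the table to the left of the cradle; origin under its middle; leave it there
- try_square: try square with wooden stock, 115 x 197 x 17 mm, lying on the table; origin under the middle of its outline; leave it there
Things that resemble listed ones, but are neither listed nor needed, are in the scene too. Leave any orange look-alike of the dowel alone.

How it is judged:
By the outcome, as a careful person would: the job done as asked, in the order asked, and still so for the second after the job is handed in, with the robot touching nothing.
It also fails if it takes over 58 s, if anything falls off the work surface, if the arm or the gripper's body presses on something with over 40 N, if the wrist force passes 120 N, or if a joint passes its speed limit or range.

### The arm

A 6-joint arm with a two-finger parallel gripper is mounted at the origin on a cart in front of the work surface, level with it; the furniture and walls round the work are solid. World frame = base frame: x ahead of the robot, y to its left, z up, the work surface at z = 0. Lengths are in mm, angles in rad, forces in N, time in s.
With the tool pointing down it reaches from about 275 to 750 mm from the base axis. Payload 10.2 kg.
Tool frame: the origin (TCP) lies midway between the tips of the shut fingers; the grasp point (between the pads) lies 19 mm behind it (ctrl.tcp_to_grasp is the z of the grasp point in the tool frame, in mm); z points along the fingers, y is the direction in which the jaws open and shut (so a half turn about z gives the same grasp; the last joint's range is limited). The gripper opens to 85 mm and grips with 20 to 120 N. Pads are 22 mm wide; open, the fingers measure 114 mm over their backs; the gripper's body (76 mm by 85 mm) begins 54 mm behind the grasp point. The pads swing forward as they close: fully open they stand 13 mm farther back than shut.
Start: joints at [-1.569, 0.313, 1.498, -0, 1.331, -0.223], TCP at [117.015, -511.799, 231.294] pointing down, gripper open.
Joint ranges: [-2.94, 2.94], [-0.97, 2.17], [0.19, 2.56], [-1.23, 4.37], [0.02, 3.11], [-2.88, 2.88]. Speed limits (rad/s): [2.39, 2.39, 3.01, 3.14, 3.14, 3.14].

### API

Orientations are given as a unit quaternion [w, x, y, z].
In Python, from rig import sensors, capture, order, ctrl gives the robot as it stands. The module is installed in compiled form; this text tells all that it offers.
- The arm moves only by the tool play_rows, never from a script. Its argument "deltas" is a list of rows, each a list of 7 numbers: the shift along the world's x, y, z in units of 40 mm (1.0 is 40 mm), then the turn, a rotation vector about the world's x, y, z in units of 6 degrees (1.0 is 6 degrees), then the opening, from -1 (shut) to 1 (fully open). A call has 1 to 8 rows; each row shifts and turns the commanded pose from where the row before left it; what a row does not reach is not made up. A row lasts 1/12 s, in which the tool goes at most 41.7 mm and 7.16 degrees, less where a joint would pass 70% of its speed; a pose out of reach is approached as far as the arm can. A call is refused whole if a number of a shift passes 1 or a number of a turn 1, either way. A call with a gripper value outside its range is refused whole. The fingers move at their own pace and stop on an object; "squeeze" is the grip in N (left out, the last holds). Time passes only in rows, so rows that do not move let the fingers close. It gives the time, the measured TCP pose, the force and the opening at its end, in the units of the state.
- sensors.sense(): the state, without advancing time (a new reading comes with each control period).
- capture(name): name is "side" or "top" or "wrist"; returns a dict with "pixels" (400x640x3 uint8, red, green, blue), "z_map" (400x640 float32, mm along the optical axis (not along the pixel's ray), 0 where there is no reading), "fx", "fy", "cx", "cy" (pixels), "k1" (the pictures are not rectified: a ray, as slopes to the right and down, at radius r is drawn at 1 + k1 r^2 times it, then the intrinsics apply), "eye" and "rotation" of the camera in the world; the wrist camera has in their place "tool_from_camera" (4x4, takes a point from camera to tool coordinates, whose origin is the TCP and whose axes are the flange's). Camera axes: x right, y down, z forward; pixel columns grow to the right and rows downward; lengths in mm; the calibration is good to about 2 mm. A picture is of the moment at which its call begins: read the wrist's pose just before it.
- order.finish_job(): hands the job in, once; it reports no verdict.
The state is a dict: "time_s": time; "joints": joint angles; "dq": joint speeds; "tau": joint torques, N m; "eef_pos": TCP position; "ee_rot": TCP orientation; "force": force on the tool from outside, world axes, zero at the start; "wrist_torque": the same for the moment, N m; "grip_width": opening from 0.0 (shut) to 1.0 (fully open).
Only numpy, scipy, OpenCV 4.12 (cv2) and the standard library are available. Lean on these libraries where they do the work, as an engineer would, in place of code of your own. Each camera call takes 0.05 s, during which the arm holds its last target. There are 200 camera calls.

## Working session

There is one attempt and no reset: what is moved stays moved. The work goes in short steps, Python scripts to look and compute and a tool call to move; the robot and the scene stay as the last step left them, time stands still between calls to the robot, and variables do not carry over. Pictures are saved under pics/ and viewed, about 8 in all and at most 12, crops included, and the job is handed in when it is done.

Besides the shell and the picture viewer there is one more tool, called as name(argument=value, ...) on one line, values as JSON. play_rows: Moves the arm, as the interface text tells. Its arguments: {"type":"object","properties":{"deltas":{"type":"array","items":{"type":"array","items":{"type":"number"}}},"squeeze":{"type":"number"}},"required":["deltas"]}

```bash
mkdir -p pics; cat > h.py <<'E'
import numpy as np, cv2
from rig import sensors, capture, order, ctrl
from scipy.spatial.transform import Rotation as R
def cam(n):
    s=sensors.sense(); c=capture(n)
    if n=="wrist":
        q=s["ee_rot"]; T=np.eye(4); T[:3,:3]=R.from_quat([q[1],q[2],q[3],q[0]]).as_matrix(); T[:3,3]=s["eef_pos"]
        T=T@np.array(c["tool_from_camera"]); c["eye"]=T[:3,3]; c["rotation"]=T[:3,:3]
    c["eye"]=np.array(c["eye"]); c["rotation"]=np.array(c["rotation"]); return c
def rays(c,uv):
    uv=np.asarray(uv,float).reshape(-1,2); d=(uv-[c["cx"],c["cy"]])/[c["fx"],c["fy"]]
    r=d.copy()
    for _ in range(10): r=d/(1+c["k1"]*(r**2).sum(1,keepdims=True))
    return np.c_[r,np.ones(len(r))]
def plane(c,uv,z):
    w=rays(c,uv)@c["rotation"].T; return c["eye"]+w*((z-c["eye"][2])/w[:,2])[:,None]
def depth(c,uv):
    uv=np.asarray(uv).reshape(-1,2).astype(int); z=c["z_map"][uv[:,1],uv[:,0]]
    return c["eye"]+(rays(c,uv)*z[:,None])@c["rotation"].T
def cloud(c):
    h,w=c["z_map"].shape; v,u=np.mgrid[:h,:w]; return depth(c,np.c_[u.ravel(),v.ravel()]).reshape(h,w,3)
def save(c,n): cv2.imwrite("pics/"+n+".png",c["pixels"][:,:,::-1])
E
python3 - <<'E'
from h import *
for n in ["top","side"]:
    c=cam(n); save(c,n+"0"); np.save(n+"0.npy",c,allow_pickle=True); print(n,c["eye"],c["rotation"].round(2).tolist(),c["fx"],c["k1"])
print(sensors.sense(), ctrl.tcp_to_grasp)
E
```

```text
top [ 452.92110288   29.94174361 1053.85047218] [-0.03, 0.71, -0.7, 0.05] 470.9326167138819 -1.495675212143943e-06
side [1315.17794691 -294.56372308  902.03938896] [-0.32, 0.77, 0.51, -0.22] 447.80924159613465 -0.04086618477575569
{'time_s': 0.1, 'joints': array([-1.56941973e+00,  3.13362500e-01,  1.49838446e+00,  6.07204750e-06,
        1.33103433e+00, -2.23352104e-01]), 'dq': array([-2.41733879e-03, -1.13389161e-03, -2.87064862e-03, -7.48140688e-04,
       -5.30990767e-05, -4.57652581e-04]), 'tau': array([ 2.29069250e-03, -4.12901330e+01, -2.60146379e+01, -2.38700477e-04,
        3.08077353e-03, -3.44283535e-05]), 'eef_pos': array([ 117.00580312, -511.5413243 ,  230.7996674 ]), 'ee_rot': array([-5.90336244e-04,  9.93693671e-01,  1.12127315e-01,  6.87574603e-05]), 'force': array([-0.14659892, -0.94079573, -0.01384415]), 'wrist_torque': array([ 0.02493687, -0.01097703,  0.00029707]), 'grip_width': 1.0030273364230846} -18.700000000000003
```

View pics/top0.png

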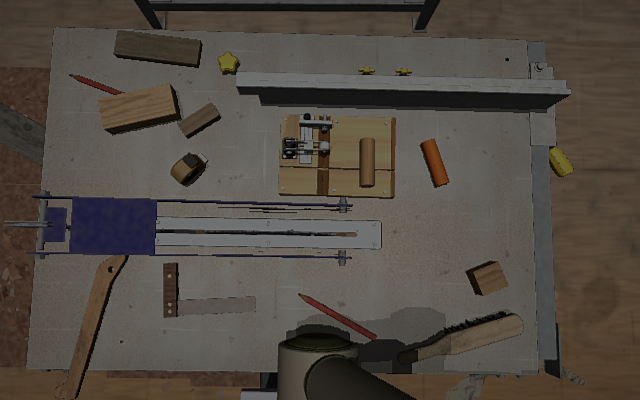

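View pics/side0.png

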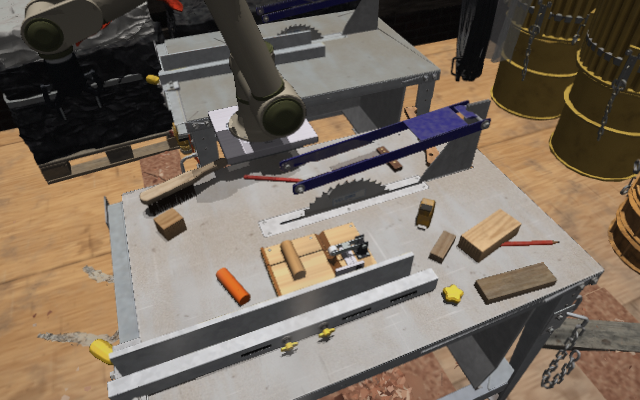

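Top view: cradle around (337,157), dowel at (367,162), groove at about u=322, orange decoy at (435,162), saw blade at about (270,233), rip fence at rows 80-105. The side view agrees. Next I measure.

```bash
python3 - <<'E'
s=open('h.py').read().replace('c["rotation"]=np.array(c["rotation"]); return c','q=np.array(c["rotation"],float)\n    c["rotation"]=R.from_quat([q[1],q[2],q[3],q[0]]).as_matrix() if q.size==4 else q\n    return c')
open('h.py','w').write(s)
from h import *
c=cam("top"); save(c,"t"); P=cloud(c)
print("eye",c["eye"],c["rotation"].round(2).tolist())
roi=P[105:205,270:405]
ok=c["z_map"][105:205,270:405]>0
def rep(n,m):
    m=m.astype(np.uint8); k,l,st,ce=cv2.connectedComponentsWithStats(m)
    for i in range(1,k):
        if st[i,4]>150:
            p=roi[l==i]; r=cv2.minAreaRect(p[:,:2].astype(np.float32)); print(n,st[i,4],np.round(p.min(0)),np.round(p.max(0)),r, np.median(p[:,2]).round(1))
z=roi[...,2]
rep("board",ok&(z>12)); rep("deck",ok&(z>14)&(z<28)); rep("hi",ok&(z>30))
# fence, blade
for nm,(a,b,x,y) in dict(fence=(70,115,230,575),blade=(215,250,150,385),tape=(145,190,165,215)).items():
    q=P[a:b,x:y].reshape(-1,3); q=q[(c["z_map"][a:b,x:y].ravel()>0)&(q[:,2]>15)]
    print(nm,len(q), q.min(0).round() if len(q) else '',q.max(0).round() if len(q) else '')
im=cv2.resize(c["pixels"][105:205,270:405],None,fx=5.5,fy=5.5,interpolation=cv2.INTER_CUBIC)
cv2.imwrite("pics/crop.png",cv2.convertScaleAbs(im[:,:,::-1],alpha=1.6))
E
```

```text
eye [ 452.92110288   29.94174361 1053.85047218] [[0.02, -0.99, 0.11], [-1.0, -0.02, -0.02], [0.02, -0.11, -0.99]]
board 7769 [ 574. -172.   12.] [757.  86.  71.] ((665.8639526367188, -43.33113098144531), (258.10455322265625, 180.86798095703125), 89.01482391357422) 21.5
board 1107 [576.  -9.  12.] [635.  87.  26.] ((605.7064819335938, 38.72816467285156), (95.44261169433594, 58.518157958984375), 88.82292938232422) 20.3
board 216 [537. -62. 158.] [556.  93. 190.] ((545.7654418945312, 15.422103881835938), (15.35578727722168, 155.20375061035156), 1.8348203897476196) 179.6
deck 1429 [638. -10.  14.] [757.  86.  28.] ((697.4046020507812, 37.276634216308594), (95.8282470703125, 118.27505493164062), 89.01482391357422) 21.3
deck 2966 [ 635. -172.   14.] [756. -16.  28.] ((695.6397094726562, -94.36544036865234), (156.0403289794922, 119.09269714355469), 89.29126739501953) 20.7
deck 1086 [576.  -9.  14.] [635.  87.  26.] ((605.708984375, 38.85172653198242), (95.1954345703125, 58.518157958984375), 88.82292938232422) 20.3
deck 1564 [ 574. -171.   14.] [634. -15.  28.] ((603.73876953125, -93.01072692871094), (156.4893035888672, 58.14862823486328), 89.15706634521484) 20.6
hi 336 [719. -29.  30.] [755.  43.  59.] ((735.1803588867188, 6.919208526611328), (35.8113899230957, 71.91699981689453), 4.387802600860596) 50.5
hi 437 [660. -23.  31.] [696.  75.  71.] ((677.5232543945312, 25.81475257873535), (98.52678680419922, 36.222076416015625), 89.51239013671875) 63.3
hi 715 [ 596. -124.   35.] [700. -92.  57.] ((647.8927001953125, -108.07490539550781), (103.83757781982422, 31.949684143066406), 0.2216254025697708) 49.7
hi 216 [537. -62. 158.] [556.  93. 190.] ((545.7654418945312, 15.422103881835938), (15.35578727722168, 155.20375061035156), 1.8348203897476196) 179.6
fence 9319 [ 747. -553.   15.] [876. 201. 118.]
blade 473 [450. -69.  15.] [511. 304. 211.]
tape 652 [593. 252.  15.] [661. 318.  68.]
```

View pics/crop.png

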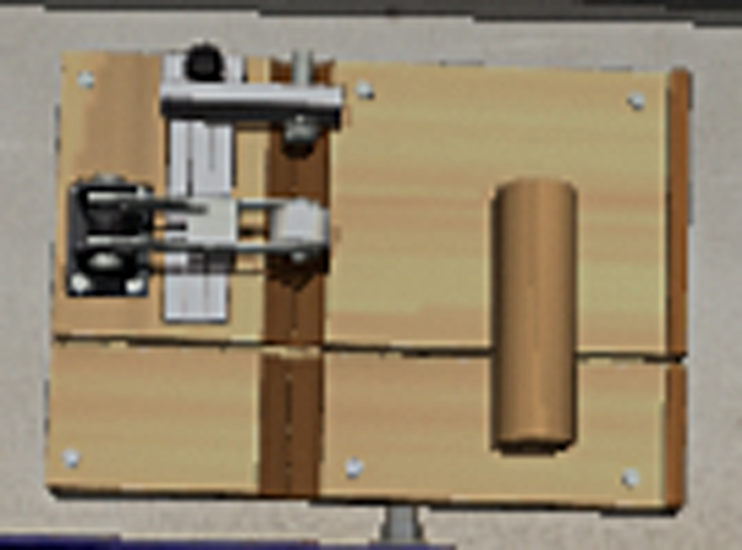

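Cradle origin comes out at about (661,-12) with yaw -1°. The dowel is at (648,-108), 104 x 32 mm, top at about 53, and the roller is at x=677. I'll push with part-open fingers behind the dowel, spread on both sides of the roller.

play_rows(deltas=[[0.67,0.46,0,0,0,0.63,0.4],[0.67,0.46,0,0,0,0.63,0.4],[0.67,0.46,0,0,0,0.63,0.4],[0.67,0.46,0,0,0,0.63,0.4],[0.67,0.46,0,0,0,0.63,0.4],[0.67,0.46,0,0,0,0.63,0.4],[0.67,0.46,0,0,0,0.63,0.4],[0.67,0.46,0,0,0,0.63,0.4]])

```text
time_s: 0.82
eef_pos: [332.5, -363.4, 231.2]
ee_rot: [-0.0, 0.929, 0.369, -0.0]
force: [0.3, -0.4, 0.0]
grip_width: 0.699
```

play_rows(deltas=[[0.67,0.46,0,0,0,0.63,0.4],[0.67,0.46,0,0,0,0.63,0.4],[0.67,0.46,0,0,0,0.63,0.4],[0.67,0.46,0,0,0,0.63,0.4],[0.67,0.46,0,0,0,0.63,0.4],[0.67,0.46,0,0,0,0.63,0.4],[0.67,0.46,0,0,0,0.63,0.4],[0.67,0.46,0,0,0,0.63,0.4]])

```text
time_s: 1.48
eef_pos: [546.9, -216.2, 231.0]
ee_rot: [-0.0, 0.801, 0.599, -0.0]
force: [0.4, 0.2, -0.7]
grip_width: 0.7
```

play_rows(deltas=[[0.67,0.46,0,0,0,0.65,0.4],[0.67,0.46,0,0,0,0.65,0.4],[0.67,0.46,0,0,0,0.65,0.4],[0.67,0.46,0,0,0,0.65,0.4],[0,0,0,0,0,0,0.4],[0,0,0,0,0,0,0.4]])

```text
time_s: 1.98
eef_pos: [653.5, -142.7, 230.1]
ee_rot: [-0.001, 0.713, 0.701, -0.0]
force: [0.1, -0.7, 0.6]
grip_width: 0.699
```

```bash
python3 - <<'E'
from h import *
s=sensors.sense(); print(s["eef_pos"],s["ee_rot"],s["force"],s["grip_width"],s["joints"].round(2))
q=s["ee_rot"]; M=R.from_quat([q[1],q[2],q[3],q[0]]).as_matrix(); print(M.round(3).tolist())
c=cam("wrist"); save(c,"w1"); P=cloud(c); ok=c["z_map"]>0
m=ok&(P[...,2]>32)&(P[...,2]<60)&(P[...,0]>560)&(P[...,0]<765)&(P[...,1]>-165)&(P[...,1]<80)
k,l,st,ce=cv2.connectedComponentsWithStats(m.astype(np.uint8))
for i in range(1,k):
    if st[i,4]>400:
        p=P[l==i]; print(st[i],p.min(0).round(1),p.max(0).round(1),cv2.minAreaRect(p[:,:2].astype(np.float32)))
E
```

```text
[ 653.50817797 -142.73828078  230.0761135 ] [-6.98138589e-04  7.12902307e-01  7.01262917e-01 -3.65725260e-04] [ 0.10608697 -0.66101264  0.61264561] 0.6990178400512504 [-0.39  0.65  0.99 -0.    1.5  -0.37]
[[0.016, 1.0, -0.002], [1.0, -0.016, 0.0], [0.0, -0.002, -1.0]]
[ 387    0   39   56 1172] [718.3 -28.1  32.2] [755.   19.6  57.4] ((735.5552978515625, -3.60113525390625), (35.89150619506836, 47.84506607055664), 6.899003982543945)
[ 259  124  109   34 3482] [ 595.5 -122.8   32.6] [699.9 -91.   55.1] ((647.719970703125, -106.88099670410156), (104.38924407958984, 31.47957420349121), 0.38284093141555786)
```

View pics/w1.png

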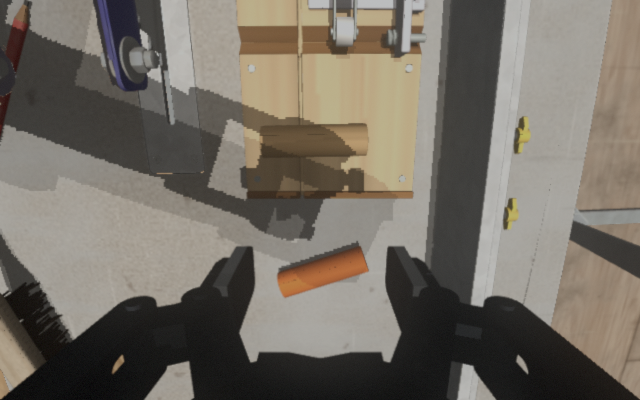

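The wrist view confirms it: dowel at (315,140) px, world centre (648,-107), with free deck behind it. The orange decoy at (322,270) px is well clear. Descending behind the dowel.

play_rows(deltas=[[0.1,0,-0.6,0,0,0,0.4],[0.03,0,-0.6,0,0,0,0.4],[0,0,-0.6,0,0,0,0.4],[0,0,-0.6,0,0,0,0.4],[0,0,-0.6,0,0,0,0.4],[0,0,-0.6,0,0,0,0.4],[0,0,-0.6,0,0,0,0.4],[0,0,-0.6,0,0,0,0.4]])

```text
time_s: 2.7
eef_pos: [657.3, -145.1, 38.7]
ee_rot: [0.0, 0.714, 0.7, -0.0]
force: [1.5, -0.5, 0.4]
grip_width: 0.698
```

play_rows(deltas=[[0,0,-0.1,0,0,0,0.4],[0,0,-0.1,0,0,0,0.4],[0,0,-0.1,0,0,0,0.4],[0,0,-0.08,0,0,0,0.4],[0,0,0,0,0,0,0.4]])

```text
time_s: 3.12
eef_pos: [658.4, -144.1, 24.7]
ee_rot: [0.0, 0.714, 0.701, 0.0]
force: [0.3, -0.5, -0.5]
grip_width: 0.704
```

play_rows(deltas=[[0,0.05,-0.08,0,0,0,0.4],[0,0.15,0,0,0,0,0.4],[0,0.1,0,0,0,0,0.4],[0,0.1,0,0,0,0,0.4],[0,0.1,0,0,0,0,0.4],[0,0.1,0,0,0,0,0.4],[0,0,0,0,0,0,0.4],[0,0,0,0,0,0,0.4]])

```text
time_s: 3.78
eef_pos: [658.3, -119.5, 20.9]
ee_rot: [0.0, 0.713, 0.701, -0.0]
force: [0.9, -0.0, -0.7]
grip_width: 0.697
```

```bash
cat > look.py <<'E'
from h import *
import sys
s=sensors.sense(); print(s["time_s"],s["eef_pos"].round(1),s["force"].round(1),s["grip_width"])
c=cam("wrist"); save(c,sys.argv[1]); t=cam("side"); 
cv2.imwrite("pics/%s_s.png"%sys.argv[1],cv2.resize(t["pixels"][210:320,230:420,::-1],None,fx=4,fy=4,interpolation=cv2.INTER_CUBIC))
w=cv2.resize(c["pixels"][:,:,::-1],(512,320)); z=cv2.resize(t["pixels"][220:300,250:390,::-1],(560,320),interpolation=cv2.INTER_CUBIC)
z=z[:,:]; cv2.imwrite("pics/%s_b.png"%sys.argv[1],np.vstack([np.pad(w,((0,0),(0,48),(0,0))),z])[:600])
E
python3 look.py p1
```

```text
3.7833 [ 658.3 -119.5   20.9] [ 0.9 -0.  -0.7] 0.6968106949968796
```

View pics/p1_b.png

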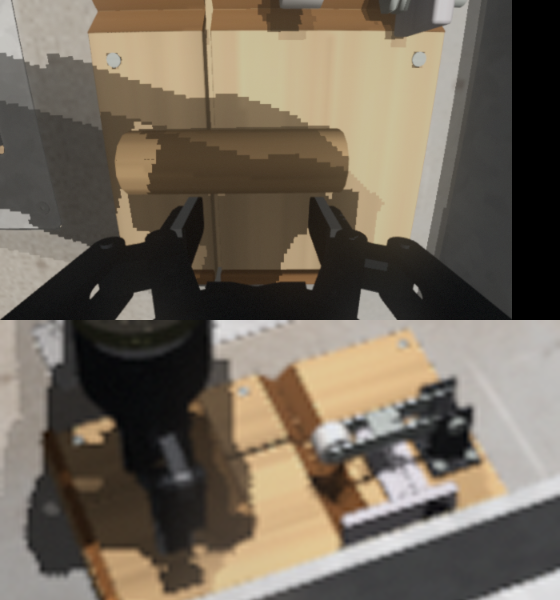

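The fingers straddle the dowel's middle just behind it, with the dowel untilted. Measuring the gap.

```bash
cat > dw.py <<'E'
from h import *
def dowel():
    s=sensors.sense(); print(s["time_s"],s["eef_pos"].round(1),"F",s["force"].round(1),"T",s["wrist_torque"].round(2),s["grip_width"].round(3))
    c=cam("wrist"); P=cloud(c); hsv=cv2.cvtColor(c["pixels"],cv2.COLOR_RGB2HSV)
    m=(c["z_map"]>0)&(P[...,2]>30)&(P[...,2]<68)&(P[...,0]>560)&(P[...,0]<775)&(P[...,1]>-165)&(P[...,1]<50)&(hsv[...,1]>70)
    k,l,st,ce=cv2.connectedComponentsWithStats(m.astype(np.uint8))
    for i in range(1,k):
        if st[i,4]>600:
            p=P[l==i]; t=p[p[:,2]>np.percentile(p[:,2],90)-2]
            print(st[i],p.min(0).round(1),p.max(0).round(1),[np.round(v,1) for v in cv2.minAreaRect(p[:,:2].astype(np.float32))],"ztop",np.percentile(p[:,2],95).round(1),"yridge",np.median(t[:,1]).round(1))
    return c
if __name__=="__main__": dowel()
E
python3 dw.py
```

```text
Traceback (most recent call last):
  File "dw.py", line 12, in <module>
    if __name__=="__main__": dowel()
                             ~~~~~^^
  File "dw.py", line 3, in dowel
    s=sensors.sense(); print(s["time_s"],s["eef_pos"].round(1),"F",s["force"].round(1),"T",s["wrist_torque"].round(2),s["grip_width"].round(3))
                                                                                                                      ^^^^^^^^^^^^^^^^^^^^^
AttributeError: 'float' object has no attribute 'round'
```

```bash
sed -i 's/s\["grip_width"\].round(3)/s["grip_width"]/' dw.py; python3 dw.py
```

```text
3.8833 [ 658.2 -119.9   20.9] F [-0.1 -0.4 -0.5] T [-0.01  0.01  0.01] 0.703093746602553
[  143   158   294    83 22864] [ 595.3 -100.1   33. ] [700.2 -69.6  55.1] [array([647.8, -84.9]), array([ 30. , 104.8]), np.float64(89.6)] ztop 53.3 yridge -85.2
[230 247  24  86 651] [ 627.2 -130.5   30.3] [ 629.2 -107.5   65.1] [array([ 628., -119.]), array([23.,  2.]), np.float64(89.1)] ztop 62.2 yridge -113.1
[ 386  247   32   86 1345] [ 687.6 -132.1   30. ] [ 691.4 -108.6   67.7] [array([ 689.5, -120.4]), array([23.5,  3.4]), np.float64(88.5)] ztop 64.9 yridge -114.8
```

play_rows(deltas=[[0,0.1,0,0,0,0,0.4],[0,0.15,0,0,0,0,0.4],[0,0.15,0,0,0,0,0.4],[0,0.15,0,0,0,0,0.4],[0.01,0.15,0,0,0,0,0.4],[0,0.15,0,0,0,0,0.4],[0.01,0.15,0,0,0,0,0.4],[0,0.1,0,0,0,0,0.4]])

```text
time_s: 4.6
eef_pos: [659.1, -74.8, 20.9]
ee_rot: [-0.0, 0.713, 0.701, 0.0]
force: [0.2, 0.2, -0.9]
grip_width: 0.704
```

play_rows(deltas=[[0,0.1,0,0,0,0,0.4],[0,0.06,0,0,0,0,0.4],[0,0.05,0,0,0,0,0.4],[0,0.05,0,0,0,0,0.4],[0,0.05,0,0,0,0,0.4]])

```text
time_s: 5.02
eef_pos: [659.0, -63.4, 20.9]
ee_rot: [0.0, 0.714, 0.701, -0.0]
force: [0.4, 0.3, -0.3]
grip_width: 0.705
```

```bash
python3 dw.py
```

```text
5.0167 [659.  -63.4  20.9] F [ 0.4  0.3 -0.3] T [-0.02  0.05  0.01] 0.7050377029718672
[  147   176   289   157 22912] [596.9 -75.4  30. ] [701.6 -17.6  67.8] [array([648.9, -45.9]), array([ 57.3, 104.3]), np.float64(88.9)] ztop 53.6 yridge -35.9
```

play_rows(deltas=[[0,0.05,0,0,0,0,0.4],[0,0.05,0,0,0,0,0.4],[0,0.05,0,0,0,0,0.4],[0,0.04,0,0,0,0,0.4]])

```text
time_s: 5.4
eef_pos: [659.1, -56.7, 21.3]
ee_rot: [0.001, 0.713, 0.701, -0.001]
force: [-1.8, -7.6, 4.0]
grip_width: 0.698
```

play_rows(deltas=[[0,0.03,0,0,0,0,0.4],[0,0.03,0,0,0,0,0.4],[0,0.03,0,0,0,0,0.4]])

```text
time_s: 5.65
eef_pos: [659.3, -53.9, 21.7]
ee_rot: [0.001, 0.714, 0.701, -0.001]
force: [-2.3, -8.4, 3.6]
grip_width: 0.695
```

play_rows(deltas=[[0,0.03,0,0,0,0,0.4],[0,0.03,0,0,0,0,0.4],[0,0.03,0,0,0,0,0.4]])

```text
time_s: 5.9
eef_pos: [659.3, -50.3, 21.8]
ee_rot: [0.001, 0.714, 0.701, -0.001]
force: [-1.2, -6.2, 5.0]
grip_width: 0.698
```

```bash
python3 dw.py
```

```text
5.9 [659.3 -50.3  21.8] F [-1.2 -6.2  5. ] T [-1.09  0.31  0.04] 0.6979536245518061
[  148   177   287   156 19106] [597.4 -62.2  30.2] [701.7  -6.2  67.9] [array([649.4, -34.1]), array([ 54.4, 104.4]), np.float64(88.7)] ztop 53.5 yridge -23.3
```

play_rows(deltas=[[0,0.03,0,0,0,0,0.4],[0,0.03,0,0,0,0,0.4],[0,0,0,0,0,0,0.4]])

```text
time_s: 6.2
eef_pos: [659.3, -46.6, 21.4]
ee_rot: [0.001, 0.714, 0.701, 0.0]
force: [-0.3, -1.9, 0.8]
grip_width: 0.7
```

```bash
python3 dw.py
```

```text
6.2 [659.3 -46.6  21.4] F [-0.3 -1.9  0.8] T [-0.24 -0.05 -0.02] 0.7000379990118355
[  149   176   286   157 18379] [597.3 -58.8  30. ] [701.9  -2.4  67.7] [array([649.3, -30.7]), array([ 54.9, 104.3]), np.float64(88.9)] ztop 53.1 yridge -19.4
```

play_rows(deltas=[[0,0.03,0,0,0,0,0.4],[0,0.02,0,0,0,0,0.4],[0,0,0,0,0,0,0.4]])

```text
time_s: 6.5
eef_pos: [658.8, -43.6, 20.6]
ee_rot: [-0.0, 0.713, 0.701, -0.0]
force: [-0.2, 0.7, 0.4]
grip_width: 0.702
```

```bash
python3 dw.py
```

```text
6.5 [658.8 -43.6  20.6] F [-0.2  0.7  0.4] T [-0.01  0.03 -0.02] 0.7021750938417751
[  154   161   187    77 13779] [597.3 -26.1  30. ] [667.5   5.7  60.7] [array([632.3, -10.2]), array([31. , 70.1]), np.float64(89.1)] ztop 47.4 yridge -9.7
[351 161  42  24 968] [671.2  -2.6  31.2] [688.4   4.6  45.9] [array([679.8,   1. ]), array([ 7.1, 17.1]), np.float64(89.2)] ztop 44.0 yridge -1.0
[ 404  161   30   77 1787] [686.3 -27.   32.5] [701.8   4.6  65.1] [array([694. , -11.2]), array([31.6, 15.3]), np.float64(89.4)] ztop 47.4 yridge -10.4
[ 386  256   31   77 1079] [688.4 -55.3  30. ] [691.8 -32.1  67.9] [array([690.1, -43.7]), array([23.3,  3.3]), np.float64(89.3)] ztop 64.4 yridge -39.3
```

Snapped in: the ridge dropped from 53 to 47 mm, its line at y about -10 (x 597-702), matching the groove. Now I back off, rise, turn the jaws across the groove and pinch on the -x side of the arm at x≈632.

play_rows(deltas=[[0,-0.15,0,0,0,0,0.4],[0,-0.1,0.2,0,0,0,0.4],[0,0,0.6,0,0,0,0.4],[0,0,0.6,0,0,0,0.4],[0,0,0.5,0,0,-0.5,0.4],[-0.1,0.1,0.2,0,0,-1,0.4],[-0.1,0.1,0,0,0,-1,0.4],[-0.1,0.1,0,0,0,-1,0.4]])

```text
time_s: 7.22
eef_pos: [647.2, -42.7, 106.4]
ee_rot: [0.001, 0.831, 0.557, 0.001]
force: [0.2, 0.4, -1.1]
grip_width: 0.702
```

play_rows(deltas=[[-0.1,0.1,0,0,0,-1,0.4],[-0.1,0.1,0,0,0,-1,0.4],[-0.1,0.1,0,0,0,-1,0.4],[-0.1,0.1,0,0,0,-1,0.4],[0,0.1,0,0,0,-1,0.4],[0,0.1,0,0,0,-1,0.4],[0,0.1,0,0,0,-1,0.4],[0,0.1,0,0,0,-1,0.4]])

```text
time_s: 7.88
eef_pos: [631.1, -10.6, 105.6]
ee_rot: [0.0, 0.985, 0.171, 0.0]
force: [-0.1, 0.6, 0.3]
grip_width: 0.704
```

play_rows(deltas=[[0,0,0,0,0,-1,0.3],[0,0,0,0,0,-1,0.3],[0,0,0,0,0,-1,0.3],[0,0,0,0,0,-0.5,0.3],[0,0,0,0,0,0,0.3]])

```text
time_s: 8.3
eef_pos: [631.1, -10.7, 105.5]
ee_rot: [0.0, 1.0, -0.01, 0.0]
force: [-0.1, -0.3, -0.2]
grip_width: 0.649
```

```bash
python3 - <<'E'
from dw import *
c=dowel(); save(c,"w2"); print(sensors.sense()["joints"].round(2)); P=cloud(c)
t=cam("top"); 
np.set_printoptions(suppress=True)
w=cv2.resize(c["pixels"][:,:,::-1],(640,400)); cv2.imwrite("pics/w2.png",w)
E
```

```text
8.3 [631.1 -10.7 105.5] F [-0.1 -0.3 -0.2] T [ 0.02 -0.   -0.01] 0.6493801706231782
[ 294  104   50  162 5880] [597.4 -26.6  30.1] [701.7   5.6  65.2] [array([649.5, -10.7]), array([ 31.7, 104.2]), np.float64(89.2)] ztop 47.4 yridge -10.7
[-0.2   0.66  1.31  0.    1.18  1.39]
```

View pics/w2.png

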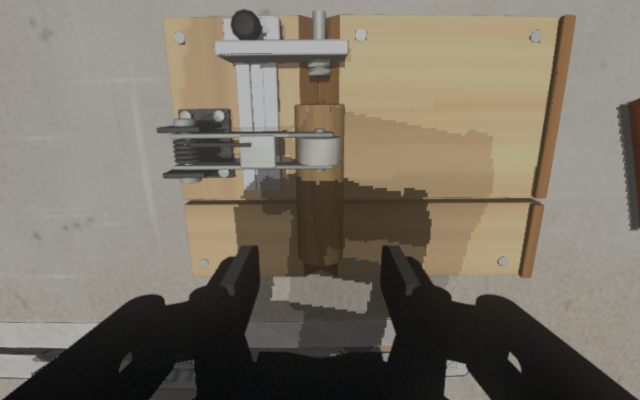

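The dowel is seated in the groove at (320,185) px under the roller, with a gap to the screw head at (319,70). Measuring the gap while descending.

```bash
cat > st.py <<'E'
from h import *
def stop(n):
    c=cam(n); P=cloud(c); g=(c["z_map"]>0)
    m=g&(P[...,2]>48)&(P[...,2]<62)&(P[...,0]>712)&(P[...,0]<750)&(P[...,1]>-40)&(P[...,1]<60)
    p=P[m]; print(n,"plate top n",m.sum(),np.percentile(p,[2,50,98],axis=0).round(1).tolist(), cv2.minAreaRect(p[:,:2].astype(np.float32)))
    m=g&(abs(P[...,1]+12)<5)&(P[...,2]>30)&(P[...,2]<45)&(P[...,0]>703)&(P[...,0]<745); p=P[m]
    if len(p): print("head n",m.sum(),np.percentile(p,[2,25,50,98],axis=0).round(1).tolist())
if __name__=="__main__": stop("wrist"); stop("top")
E
python3 st.py
```

```text
wrist plate top n 3083 [[727.5, -25.9, 49.4], [732.6, 18.8, 54.6], [748.4, 42.4, 56.3]] ((738.54443359375, 8.27901840209961), (72.82711029052734, 22.076391220092773), 88.87486267089844)
head n 447 [[719.1, -16.9, 31.9], [722.3, -14.5, 34.6], [726.1, -12.1, 36.1], [744.7, -7.3, 41.6]]Traceback (most recent call last):
  File "st.py", line 8, in <module>
    if __name__=="__main__": stop("wrist"); stop("top")
                                            ~~~~^^^^^^^
  File "st.py", line 5, in stop
    p=P[m]; print(n,"plate top n",m.sum(),np.percentile(p,[2,50,98],axis=0).round(1).tolist(), cv2.minAreaRect(p[:,:2].astype(np.float32)))
                                          ~~~~~~~~~~~~~^^^^^^^^^^^^^^^^^^^^
    return _quantile_unchecked(
        a, q, axis, out, overwrite_input, method, keepdims, weights)
    return _ureduce(a,
                    func=_quantile_ureduce_func,
    ...<5 lines>...
                    overwrite_input=overwrite_input,
                    method=method)
    r = func(a, **kwargs)
    result = _quantile(arr,
                       quantiles=q,
    ...<2 lines>...
                       out=out,
                       weights=wgt)
    slices_having_nans = np.isnan(arr[-1, ...])
                                  ~~~^^^^^^^^^
IndexError: index -1 is out of bounds for axis 0 with size 0
```

play_rows(deltas=[[0.02,0,-0.3,0,0,0,0.3],[0,0,-0.4,0,0,0,0.3],[0,0,-0.4,0,0,0,0.3],[0,0,-0.3,0,0,0,0.3],[0,0,-0.3,0,0,0,0.3],[0,0,-0.2,0,0,0,0.3],[0,0,-0.1,0,0,0,0.3],[0,0,0,0,0,0,0.3]])

```text
time_s: 9.17
eef_pos: [631.5, -10.1, 24.0]
ee_rot: [-0.0, 1.0, -0.009, -0.001]
force: [-0.1, -0.8, 0.5]
grip_width: 0.65
```

Head front is at x≈719 and the dowel end at about 701.5, so the gap is roughly 17 mm. Pinching.

play_rows(deltas=[[0,0,0,0,0,0,-0.1],[0,0,0,0,0,0,-0.25],[0,0,0,0,0,0,-0.35],[0,0,0,0,0,0,-0.45],[0,0,0,0,0,0,-0.45],[0,0,0,0,0,0,-0.45]], squeeze=20)

```text
time_s: 9.67
eef_pos: [632.3, -10.7, 25.8]
ee_rot: [0.0, 1.0, -0.009, 0.001]
force: [-0.8, -3.6, 5.5]
grip_width: 0.361
```

play_rows(deltas=[[0.02,-0.02,0.03,0,0,0,-0.45],[0.03,0,0,0,0,0,-0.45],[0.03,0,0,0,0,0,-0.45],[0.03,0,0,0,0,0,-0.45],[0.03,0,0,0,0,0,-0.45],[0.03,0,0,0,0,0,-0.45],[0.03,0,0,0,0,0,-0.45],[0.03,0,0,0,0,0,-0.45]])

```text
time_s: 10.33
eef_pos: [640.2, -10.9, 25.9]
ee_rot: [-0.0, 1.0, -0.009, -0.001]
force: [-6.2, -1.8, 3.3]
grip_width: 0.363
```

```bash
sed -i 's/; stop("top")//' st.py; python3 dw.py; python3 st.py
```

```text
10.3333 [640.2 -10.9  25.9] F [-6.2 -1.8  3.3] T [-0.38  0.93  0.05] 0.36340793069450383
[  276   107    83   244 12800] [604.8 -26.8  32.6] [709.5   5.6  62.9] [array([657.1, -10.8]), array([ 31.6, 104.5]), np.float64(89.2)] ztop 47.3 yridge -10.8
wrist plate top n 7711 [[727.4, -26.0, 49.3], [731.8, 13.6, 54.7], [742.2, 42.4, 56.3]] ((735.6724853515625, 8.306795120239258), (72.93231201171875, 16.513866424560547), 89.2181396484375)
head n 1132 [[718.8, -16.8, 31.6], [722.0, -14.4, 34.9], [725.7, -12.0, 36.5], [744.6, -7.3, 43.8]]
```

play_rows(deltas=[[0.03,0,0,0,0,0,-0.45],[0.03,0,0,0,0,0,-0.45],[0.03,0,0,0,0,0,-0.45],[0.03,0,0,0,0,0,-0.45],[0.02,0,0,0,0,0,-0.45]])

```text
time_s: 10.85
eef_pos: [645.9, -11.0, 25.8]
ee_rot: [-0.0, 1.0, -0.009, -0.001]
force: [-4.9, -1.6, 3.4]
grip_width: 0.365
```

play_rows(deltas=[[0.015,0,0,0,0,0,-0.45],[0.015,0,0,0,0,0,-0.45]])

```text
time_s: 11.02
eef_pos: [647.0, -11.0, 25.9]
ee_rot: [-0.0, 1.0, -0.009, -0.001]
force: [-5.6, -2.7, 3.6]
grip_width: 0.364
```

play_rows(deltas=[[0.015,0,0,0,0,0,-0.45],[0.01,0,0,0,0,0,-0.45]])

```text
time_s: 11.18
eef_pos: [648.0, -11.0, 25.8]
ee_rot: [-0.0, 1.0, -0.009, -0.001]
force: [-6.4, -2.3, 3.4]
grip_width: 0.366
```

Still sliding at about 5.5 N. Small steps now.

play_rows(deltas=[[0.01,0,0,0,0,0,-0.45],[0.01,0,0,0,0,0,-0.45]])

```text
time_s: 11.35
eef_pos: [648.8, -11.0, 25.8]
ee_rot: [-0.0, 1.0, -0.009, -0.001]
force: [-5.7, -3.6, 3.2]
grip_width: 0.368
```

play_rows(deltas=[[0.01,0,0,0,0,0,-0.45],[0.01,0,0,0,0,0,-0.45]])

```text
time_s: 11.52
eef_pos: [649.6, -11.0, 25.8]
ee_rot: [-0.0, 1.0, -0.009, -0.001]
force: [-7.8, -2.5, 3.8]
grip_width: 0.362
```

```bash
python3 dw.py; python3 st.py
```

```text
11.5167 [649.6 -11.   25.8] F [-7.8 -2.5  3.8] T [-0.42  1.3  -0.01] 0.36161339922215496
[  279   107    80   245 12964] [614.2 -27.6  32.3] [718.9   5.4  57.2] [array([666.5, -11.4]), array([ 32.6, 104.4]), np.float64(89.3)] ztop 47.3 yridge -11.0
wrist plate top n 7994 [[727.7, -25.7, 49.8], [732.9, 19.7, 54.7], [748.5, 42.5, 56.3]] ((732.1043090820312, 8.335529327392578), (71.31159973144531, 26.524951934814453), 74.27734375)
head n 1104 [[719.0, -16.8, 31.6], [722.6, -14.4, 34.7], [726.4, -12.2, 36.2], [744.6, -7.3, 44.5]]
```

play_rows(deltas=[[0.008,0,0,0,0,0,-0.45],[0,0,0,0,0,0,-0.45]])

```text
time_s: 11.78
eef_pos: [649.6, -11.0, 25.9]
ee_rot: [-0.0, 1.0, -0.009, -0.002]
force: [-8.4, -2.9, 3.7]
grip_width: 0.364
```

play_rows(deltas=[[0.008,0,0,0,0,0,-0.45],[0,0,0,0,0,0,-0.45]])

```text
time_s: 11.95
eef_pos: [649.6, -11.0, 25.8]
ee_rot: [-0.0, 1.0, -0.009, -0.002]
force: [-8.8, -2.9, 6.0]
grip_width: 0.367
```

TCP has stopped at 649.6 while the force rises, so the dowel is in contact. A touch more, then release.

play_rows(deltas=[[0.01,0,0,0,0,0,-0.45],[0,0,0,0,0,0,-0.45]])

```text
time_s: 12.12
eef_pos: [649.6, -11.0, 25.8]
ee_rot: [-0.0, 1.0, -0.009, -0.003]
force: [-12.1, -3.1, 6.9]
grip_width: 0.363
```

play_rows(deltas=[[0.005,0,0,0,0,0,-0.45],[0,0,0,0,0,0,-0.45]])

```text
time_s: 12.28
eef_pos: [649.6, -11.0, 25.8]
ee_rot: [-0.0, 1.0, -0.009, -0.003]
force: [-13.5, -3.3, 7.7]
grip_width: 0.364
```

play_rows(deltas=[[0,0,0,0,0,0,0],[0,0,0,0,0,0,0.2],[0,0,0,0,0,0,0.3],[0,0,0,0,0,0,0.3]])

```text
time_s: 12.62
eef_pos: [651.8, -10.8, 26.0]
ee_rot: [-0.0, 1.0, -0.009, 0.0]
force: [-0.0, -0.2, -0.1]
grip_width: 0.653
```

play_rows(deltas=[[0,0,0.1,0,0,0,0.3],[0,0,0.3,0,0,0,0.3],[-0.1,0,0.5,0,0,0,0.3],[-0.1,0,0.5,0,0,0,0.3],[-0.1,0,0.4,0,0,0,0.3],[-0.1,0,0.2,0,0,0,0.3],[0,0,0,0,0,0,0.3],[0,0,0,0,0,0,0.3]])

```text
time_s: 13.28
eef_pos: [635.6, -11.0, 106.3]
ee_rot: [0.0, 1.0, -0.009, 0.0]
force: [-0.7, 0.6, 0.1]
grip_width: 0.649
```

```bash
python3 dw.py; python3 st.py; python3 - <<'E'
from h import *
c=cam("wrist"); cv2.imwrite("pics/w3.png",cv2.resize(c["pixels"][0:260,140:580,::-1],None,fx=1.7,fy=1.7,interpolation=cv2.INTER_CUBIC))
E
```

```text
13.2833 [635.6 -11.  106.3] F [-0.7  0.6  0.1] T [-0.01  0.05 -0.04] 0.6491100142554023
[ 293   77   52  171 6195] [614.6 -27.4  30.3] [722.1   5.3  61.1] [array([668.3, -10.9]), array([ 31.7, 107.4]), np.float64(89.2)] ztop 47.4 yridge -10.9
wrist plate top n 2972 [[727.3, -26.1, 49.6], [732.6, 19.0, 54.7], [748.4, 42.7, 56.4]] ((731.888427734375, 8.451183319091797), (71.64148712158203, 25.991317749023438), 74.07638549804688)
head n 432 [[719.6, -16.7, 31.3], [723.1, -14.3, 34.6], [726.5, -11.9, 35.9], [744.5, -7.2, 44.4]]
```

View pics/w3.png

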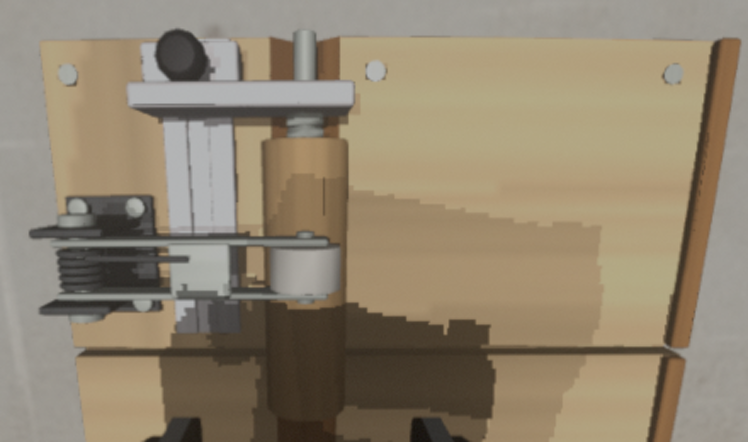

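The dowel's end (305,140) meets the screw head (305,128). It sits in the groove under the roller, the stop plate hasn't moved, and the gripper is clear.

```bash
python3 -c "
from h import *
print(order.finish_job(), sensors.sense()['time_s'])"
```

```text
the job is handed in; nothing more can be done
the job is handed in; nothing more can be done
```

The dowel is seated in the V groove under the roller, with its end up against the adjusting screw's head. I handed the job in at about 13.3 s of the 58 s allowed; no verdict is reported.

- **Rolling:** I pushed the dowel along the deck with both fingers, one on each side of the roller. It went under the roller at about 8 N and dropped into the groove. Its top fell from 53 to 47 mm, and it did not run on over the far side.
- **Sliding:** I pinched it at 20 N and slid it about 17 mm at 5–6 N until it stopped moving. I then let the push rise to 13.5 N, which puts an estimated 8 N on the stop, under its 10 N slip limit. Then I let go and lifted clear.
- **Last checks:**
  - The dowel lies on the groove line with its top at 47 mm.
  - Its near end is at x = 614.6 mm and its far end at the screw head, about 719 mm.
  - The stop plate's near edge reads 727.3 mm against 727.5 mm before, so it has not shifted.
  - The force on the tool is back to about zero.
- **Readings that were off:** The last dowel measurement came out 107 mm long instead of 104 mm, most likely because it included part of the screw head. The cradle's groove line was first estimated about 2 mm off in y; I used the closer wrist-camera view instead.
- **Not rechecked:** I kept clear of the tape measure, try square and orange look-alike, but took no final picture of them.

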